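# Close up the key-cutting machine and start it

### The job

Get the key-cutting machine going, touching it with the fingers only (nothing needs gripping): push the open catch tray fully home, then push the raised orange guard down until it is fully shut, and only then press the green start button right in and let it come out again. Do not slam the tray or the guard or pull either further open, and leave the padlock, the cup, the screwdriver and the lock cylinder where they are.

Things in the scene. Friction and masses are not known exactly. Their poses are not given: they have to be found in the camera images.
- machine: Blue key-cutting machine fixed to the bench: block 200 (x) by 300 (y) by 85 high; origin centre of underside, x pointing away from its front, y left, z up; turned up to 0.25 rad. On its deck (z 85): hinge block back left (x 70 to 100, y -55 to 115, top z 137), motor back right (x 27 to 93, y -145 to -60, top z 151), cutter and clamp under the guard (top z 125).
- tray (a joint): How far the catch tray is pulled out, m: 0 fully home, stop at 0.09. It slides along the machine's x with about 2 N of friction and stays where it is left.
- tray_front (a point): Middle of the outer face of the tray's flat yellow front plate (170 wide in machine y, from 8 to 68 above the bench, 6 thick, no handle); this point is 45 above the bench and moves with the tray. With the tray home it lies 106 in front of the machine's origin at machine y +30.
- guard (a joint): Opening angle of the orange guard, rad: 0 fully shut (level), stop at 1.7. Its hinge is stiff (about 0.17 N m), so it stays at any angle and must be pushed all the way down.
- guard_hinge (a point): Middle of the guard's hinge line, at machine x +75, y +30, z 140; the hinge line runs along the machine's y. The guard's panel is 6 thick, at hinge height and level when shut, then reaching 118 from here to the machine's front (-x); 164 wide, sides and front lip hang 42 below it.
- guard_edge (a point): Middle of the guard's free edge, on the outer (top) face of the panel: 118 from the hinge line along the panel and 3 outside it. Rises as the guard opens; shut, it is 143 above the bench.
- start_top (a point): Centre of the top of the green start button (radius 16, pressing straight down, travel 6, spring needs 5 N when fully down), on the deck at machine x -58, y -98.
- start (a joint): Travel of the start button, m: 0 out, 0.006 fully pressed; it springs back when let go.
- padlock: Brass padlock standing on the bench beside the machine: 22 by 44 by 66 high, origin at the centre of its underside.
- cup: White plastic cup on the bench beside the machine: rim radius 34, 80 high, origin at the centre of its underside.
- screwdriver: Screwdriver with yellow handle, 170 long, lying on the bench to the right of the machine, origin on the bench under its middle.
- barrel: Brass lock cylinder standing on the machine's deck behind the start button: radius 14, 34 high, origin at the centre of its underside.

How it is judged:
On the way, in this order (a step that is already met when the one before it is completed fails the run):
1. the catch tray is pushed home (value of joint tray below 0.004 m), for 0.1 s.
2. the guard is pushed shut, the tray still home (value of joint tray below 0.004 m and value of joint guard below 0.05 rad), for 0.1 s.
3. the start button is pressed in, tray home and guard shut (all of step 2 and value of joint start above 0.0045 m), for 0.05 s.
At the end, for the whole second after the job is handed in: the tray is within 4 mm of fully home, the guard within 0.05 rad of fully shut, the start button is out again (within 2 mm), and the padlock, cup, screwdriver and lock cylinder are within 20 mm of where they stood (all of step 2 and value of joint start below 0.002 m and distance of each of padlock, cup, screwdriver, barrel from where it was at the start of the episode below 0.02 m); the robot touches nothing.
It fails at once if the start button is pressed before the tray is home and the guard shut (value of joint start above 0.003 m and (value of joint tray above 0.006 m or value of joint guard above 0.07 rad)).
It fails at once if the tray (faster than 0.4 m/s) or the guard (faster than 3 rad/s) is slammed (velocity of joint tray below -0.4 m/s or velocity of joint guard below -3 rad/s).
It fails at once if the tray is pulled further out (beyond 80 mm) or the guard lifted further open (beyond 1.4 rad) (value of joint tray above 0.08 m or value of joint guard above 1.4 rad).
It fails at once if the machine is pushed with the arm or the gripper's body instead of the fingers (over 4 N) (contact force between the arm and machine above 4 N).
It fails at once if a bystander is lifted, carried or knocked away (20 mm) (distance of any of padlock, cup, screwdriver, barrel from where it was at the start of the episode above 0.02 m).
It also fails if it takes over 48 s, if anything falls off the work surface, if the arm or the gripper's body presses on something with over 40 N, if the wrist force passes 120 N, or if a joint passes its speed limit or range.

### The arm

A 7-joint arm with a two-finger parallel gripper is mounted at the origin on the work surface. World frame = base frame: x ahead of the robot, y to its left, z up, the work surface at z = 0. Lengths are in m, angles in rad, forces in N, time in s.
With the tool pointing down it reaches from about 0.35 to 0.9 m from the base axis. Payload 8.1 kg.
Tool frame: the origin (TCP) lies on the centre line of the jaws, within the pads' length; the fingertips stand 19 mm ahead of it and the grasp point (between the pads) is the TCP (arm.tip_reach is the distance from the TCP to the fingertips, in m); z points along the fingers, y is the line along which they close (so a half turn about z gives the same grasp; the last joint's range is limited). The gripper opens to 92 mm and grips with 3 to 60 N. Pads are 19 mm wide; open, the fingers measure 130 mm over their backs; the gripper's body (75 mm by 190 mm) begins 47 mm behind the grasp point.
Start: joints at [-1.298, 0.434, 0.025, 1.573, -0.012, 1.134, -0.075], TCP at [0.229, 0.581, 0.246] pointing down, gripper open.
Joint ranges: [-2.62, 2.62], [-0.44, 2.09], [-1.27, 1.32], [0.08, 2.57], [-1.32, 4.46], [0.12, 2], [-2.74, 2.74]. Speed limits (rad/s): [2.22, 2.22, 3.01, 3.01, 3.14, 3.14, 3.14].

### API

Orientations are given as a rotation vector (axis times angle).
In Python, from cell import arm gives the robot as it stands.
- The arm moves only by the tool arm_command, never from a script. Its argument "targets" is a list that holds one entry, the list of rows, each a list of 6 numbers: the shift along the tool's x, y, z in m, then the turn, a rotation vector about the tool's x, y, z in rad. A call has 1 to 10 rows; each row shifts and turns the commanded pose from where the row before left it, along the tool's axes as they then stand; what a row does not reach is not made up. A row lasts 1/8 s, in which the tool goes at most 62.5 mm and 10.7 degrees, less where a joint would pass 70% of its speed; a pose out of reach is approached as far as the arm can. A call with a gripper value outside its range is refused whole. "jaw" is the finger opening in m, from 0 to 0.0918, set as the call begins (left out, the last holds). The fingers move at their own pace and stop on an object; "newtons" is the grip in N (left out, the last holds). Time passes only in rows, so rows that do not move let the fingers close. It gives the time, the measured TCP pose, the force, the opening and the grip force at its end, in the units of the state.
- arm.observe(): the state, without advancing time (a new reading comes with each control period).
- arm.get_image(name): name is "side" or "top" or "wrist"; returns a dict with "pixels" (400x640x3 uint8, red, green, blue), "z_map" (400x640 float32, m along the optical axis (not along the pixel's ray), 0 where there is no reading), "fx", "fy", "cx", "cy" (pixels), "dist" ([k1, k2, p1, p2, k3] as OpenCV has them; the pictures are not rectified), "xyz" and "rotation" of the camera in the world; the wrist camera has in their place "T_tool_cam" (4x4, takes a point from camera to tool coordinates, whose origin is the TCP and whose axes are the flange's). Camera axes: x right, y down, z forward; pixel columns grow to the right and rows downward; lengths in m; the calibration is good to about 2 mm. A picture is of the moment at which its call begins: read the wrist's pose just before it.
- arm.sign_off(): hands the job in; it is judged then, once.
The state is a dict: "clock": time; "joints": joint angles; "dq": joint speeds; "joint_efforts": joint torques, N m; "position": TCP position; "ee_rot": TCP orientation; "force": force on the tool from outside, world axes, zero at the start; "ft_torque": the same for the moment, N m; "width": opening from 0.0 (shut) to 1.0 (fully open); "gripper_force": force on a finger pad.
Only numpy, scipy, OpenCV 4.12 (cv2) and the standard library are available. Lean on these libraries where they do the work, as an engineer would, in place of code of your own. Each camera call takes 0.05 s, during which the arm holds its last target. There are 200 camera calls.

## Working session

There is one attempt and no reset: what is moved stays moved. The work goes in short steps, Python scripts to look and compute and a tool call to move; the robot and the scene stay as the last step left them, time stands still between calls to the robot, and variables do not carry over. Pictures are saved under pics/ and viewed, at most 10 in all, crops included, and the job is handed in when it is done.

Besides the shell and the picture viewer there is one more tool, called after "Call:" as name(argument=value, ...) on one line, values as JSON. arm_command: Moves the arm, as the interface text tells. Its arguments: {"type":"object","properties":{"targets":{"type":"array","items":{"type":"array","items":{"type":"array","items":{"type":"number"}}}},"jaw":{"type":"number"},"newtons":{"type":"number"}},"required":["targets"]}

```bash
mkdir -p pics; ls
cat > h.py <<'E'
import numpy as np, cv2, pickle
from cell import arm
from scipy.spatial.transform import Rotation as R
def rot(v):
    v=np.array(v,float); return v if v.shape==(3,3) else (R.from_rotvec(v.ravel()).as_matrix() if v.size==3 else R.from_quat(v).as_matrix())
def cloud(im):
    K=np.array([[im['fx'],0,im['cx']],[0,im['fy'],im['cy']],[0,0,1]]); h,w=im['z_map'].shape
    u,v=np.meshgrid(np.arange(w),np.arange(h))
    p=cv2.undistortPoints(np.stack([u,v],-1).reshape(-1,1,2).astype(np.float64),K,np.array(im['dist'],float)).reshape(h,w,2)
    z=im['z_map']; P=np.dstack([p*z[...,None],z])
    W=P@rot(im['rotation']).T+np.array(im['xyz']); W[z==0]=np.nan
    return W
E
python3 - <<'E'
from h import *
print(arm.observe())
for n in ('side','top'):
    im=arm.get_image(n); cv2.imwrite(f'pics/{n}0.png',im['pixels'][...,::-1]); pickle.dump(im,open(f'{n}0.pkl','wb'))
    print(n,im['xyz'],im['rotation'],im['fx'])
E
```

```text
pics
{'clock': 0.0, 'joints': array([-1.29758785,  0.43525645,  0.02499753,  1.57408239, -0.01158234,
        1.1340124 , -0.0751146 ]), 'dq': array([-0.00133362,  0.00118841,  0.00152103,  0.00110833, -0.00067374,
       -0.00165462, -0.0012293 ]), 'joint_efforts': array([ 1.00992831e-03, -6.67836714e+01,  9.85711589e-01, -3.14462328e+01,
       -6.05970528e-02,  4.29360266e-02,  1.84651581e-04]), 'position': array([0.22928344, 0.58090839, 0.24493015]), 'ee_rot': array([-5.86979273e-01, -3.08613637e+00,  2.52683811e-03]), 'force': array([0.16489101, 0.00927613, 0.82759785]), 'ft_torque': array([ 0.02416426, -0.00023752,  0.03323571]), 'gripper_force': 0.0, 'width': 1.0025462194397061}
side [ 0.3765279  -0.56557987  0.76127324] [-2.34252369  0.3724798  -0.1609081 ] 405.98620605513196
top [0.4641854  0.05817587 1.11298021] [-2.18369649  2.16117418 -0.13867963] 506.0677732885341
```

View pics/side0.png

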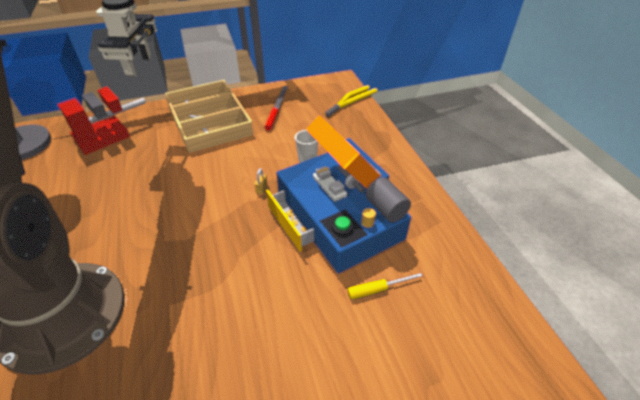

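View pics/top0.png

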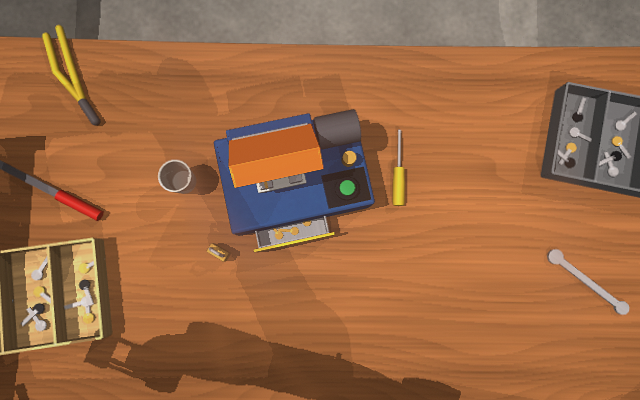

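The side and top views show the blue machine with its front towards the robot. In the top view its centre is near (295,175), the green button at (347,187), the tray plate around (293,242) and the padlock at (218,252). The cup is at (174,176), left of the machine, and the orange guard at (275,155) is tilted up.

Run:
```python
from h import *
im=pickle.load(open('top0.pkl','rb')); W=cloud(im); hsv=cv2.cvtColor(im['pixels'],cv2.COLOR_RGB2HSV)
H,S,V=[hsv[...,i].astype(int) for i in range(3)]
roi=np.zeros(H.shape,bool); roi[90:280,130:420]=1
Z=W[...,2]
deck=roi&(Z>.078)&(Z<.092)&(W[...,0]>.3)
m=deck.astype(np.uint8); m=cv2.morphologyEx(m,cv2.MORPH_OPEN,np.ones((3,3)))
n,l,st,_=cv2.connectedComponentsWithStats(m); k=1+np.argmax(st[1:,4]); d=W[l==k]
r=cv2.minAreaRect((d[:,:2]*1000).astype(np.float32)); print('deck rect',r, cv2.boxPoints(r).tolist(),'z',np.median(d[:,2]))
g=roi&(H>45)&(H<80)&(S>120); print('button',g.sum(),np.nanmedian(W[g],0))
y=roi&(H>22)&(H<34)&(S>150)&(V>120); y[:,380:]=0; y[:215]=0; y[:,:245]=0
p=W[y]; print('tray',len(p),np.nanmin(p,0),np.nanmax(p,0)); 
pp=p[p[:,2]>.05]; c=np.polyfit(pp[:,1],pp[:,0],1); print('slope',c, np.median(pp,0))
for n in('top','side'):
    im=pickle.load(open(n+'0.pkl','rb')); W=cloud(im); hsv=cv2.cvtColor(im['pixels'],cv2.COLOR_RGB2HSV)
    o=(hsv[...,0]>5)&(hsv[...,0]<18)&(hsv[...,1]>200)&(W[...,2]>.13)&(W[...,2]<.3)&(W[...,0]>.4)&(W[...,1]>-.15)&(W[...,1]<.25)
    q=W[o]; 
    if len(q): print(n,'guard',len(q),np.percentile(q,[1,50,99],axis=0).round(3).tolist())
    np.save(f'g_{n}.npy',q)
def obj(W,lo,hi):
    a=np.all((W>lo)&(W<hi),-1); q=W[a]; print(a.sum(),np.median(q,0),np.percentile(q,[2,98],axis=0).round(3).tolist())
W=cloud(pickle.load(open('top0.pkl','rb')))
u=W[235:265,200:235].reshape(-1,3);u=u[u[:,2]>.02];print('padlock',np.percentile(u,[2,50,98],axis=0).round(3).tolist())
u=W[155:200,150:200].reshape(-1,3);u=u[u[:,2]>.06];print('cup',np.percentile(u,[2,50,98],axis=0).round(3).tolist())
u=W[125:210,385:412].reshape(-1,3);u=u[u[:,2]>.008];print('screw',np.percentile(u,[2,50,98],axis=0).round(3).tolist())
u=W[145:170,335:362].reshape(-1,3);u=u[u[:,2]>.11];print('barrel',np.percentile(u,[2,50,98],axis=0).round(3).tolist())
```

```text
deck rect ((637.532958984375, 85.39080810546875), (198.40042114257812, 299.5373229980469), 12.848512649536133) [[507.51190185546875, 209.34991455078125], [574.1212768554688, -82.68740844726562], [767.5540161132812, -38.56829833984375], [700.9446411132812, 253.46902465820312]] z 0.0848926790638741
button 178 [ 0.60372815 -0.0229931   0.10669898]
tray 184 [ 4.74768374e-01 -3.30666168e-03  3.52126295e-04] [0.51879223 0.16432759 0.0730151 ]
slope [-0.22857243  0.51381855] [0.49585962 0.08280057 0.0680261 ]
top guard 1717 [[0.595, 0.036, 0.146], [0.672, 0.11, 0.192], [0.716, 0.204, 0.236]]
side guard 549 [[0.599, 0.03, 0.134], [0.668, 0.04, 0.185], [0.712, 0.19, 0.236]]
padlock [[0.457, 0.224, 0.024], [0.473, 0.242, 0.037], [0.489, 0.264, 0.067]]
cup [[0.595, 0.296, 0.061], [0.631, 0.338, 0.078], [0.659, 0.361, 0.083]]
screw [[0.58, -0.153, 0.011], [0.627, -0.142, 0.022], [0.739, -0.13, 0.028]]
barrel [[0.65, -0.038, 0.111], [0.663, -0.024, 0.119], [0.687, -0.002, 0.122]]
```

Call:
arm_command(targets=[[[-0.04, -0.039, 0, 0, 0, 0], [-0.04, -0.039, 0, 0, 0, 0], [-0.04, -0.039, 0, 0, 0, 0], [-0.04, -0.039, 0, 0, 0, 0], [-0.04, -0.039, 0, 0, 0, 0], [-0.04, -0.039, 0, 0, 0, 0], [-0.04, -0.039, 0, 0, 0, 0], [-0.04, -0.039, 0, 0, 0, 0], [-0.04, -0.039, 0, 0, 0, 0], [-0.036, -0.037, 0, 0, 0, 0]]], jaw=0, newtons=10)

```text
clock: 1.35
position: [0.4557, 0.0732, 0.2457]
ee_rot: [0.588, 3.086, 0.0]
force: [0.5, 0.3, -0.5]
width: 0.013
gripper_force: 0.0
```

Call:
arm_command(targets=[[[0, 0, 0, 0, 0, -0.15], [0, 0, 0, 0, 0, -0.15], [0, 0, 0, 0, 0, -0.15], [0, 0, 0, 0, 0, -0.15], [0, 0, 0, 0, 0, 0], [0, 0, 0, 0, 0, 0]]])

```text
clock: 2.1
position: [0.4552, 0.0751, 0.2456]
ee_rot: [0.346, -3.122, -0.0]
force: [0.5, 0.2, 0.4]
width: 0.003
gripper_force: 0.0
```

```bash
cat >> h.py <<'E'
a=np.radians(12.85); O=np.array([.6375,.0854,0]); M=R.from_euler('z',a).as_matrix()
Rd=M@np.diag([-1.,1,-1])  # tool down, tool -x along machine x
def w2m(p): return M.T@(np.array(p)-O)
def rep():
    s=arm.observe(); Rt=rot(s['ee_rot']); p=s['position']
    print('t',round(float(s['clock']),2),'TCP mach mm',(w2m(p)*1000).round(1),'rot err tool',R.from_matrix(Rt.T@Rd).as_rotvec().round(3),'F mach',(M.T@s['force']).round(1),'w',round(float(s['width']),3))
    return s,Rt
def to(mp):
    s,Rt=rep(); print('delta tool mm',(Rt.T@(M@np.array(mp)+O-s['position'])*1000).round(1))
E
python3 -c "
from h import *
to([-.18,.03,.061]); print(arm.observe()['joints'].round(2))
q=np.vstack([np.load('g_top.npy')]); q=(q-O)@M
print(np.percentile(q*1000,[1,10,50,90,99],axis=0).round(0).tolist())
h=[q[(abs(q[:,1]-.03)<.06)&(q[:,0]>x)&(q[:,0]<x+.005)].mean(0).round(3).tolist() for x in np.arange(-.03,.08,.008)]; print(h)"
```

```text
t 2.1 TCP mach mm [-180.    30.5  245.6] rot err tool [ 0.    -0.    -0.004] F mach [0.5 0.1 0.4] w 0.003
delta tool mm [-1.000e-01 -5.000e-01  1.846e+02]
[-0.49  0.16  0.24  1.97 -0.05  1.01  1.57]
[[-26.0, -50.0, 146.0], [9.0, -41.0, 155.0], [42.0, 16.0, 192.0], [69.0, 95.0, 227.0], [75.0, 110.0, 236.0]]
[[-0.026, 0.028, 0.211], [nan, nan, nan], [-0.01, -0.022, 0.225], [-0.004, -0.003, 0.228], [0.005, 0.001, 0.234], [0.012, 0.02, 0.231], [0.021, 0.02, 0.22], [0.028, 0.022, 0.21], [0.037, 0.024, 0.199], [0.045, 0.027, 0.188], [0.053, 0.024, 0.177], [0.061, 0.029, 0.166], [0.069, 0.029, 0.155], [0.075, 0.024, 0.146]]<string>:6: RuntimeWarning: Mean of empty slice.
  ret = um.true_divide(
```

Call:
arm_command(targets=[[[0, 0, 0.05, 0, 0, 0], [0, 0, 0.05, 0, 0, 0], [0, 0, 0.05, 0, 0, 0], [0, 0, 0.034, 0, 0, 0], [-0.01, 0, 0, 0, 0, 0], [-0.01, 0, 0, 0, 0, 0], [-0.006, 0, 0, 0, 0, 0], [-0.006, 0, 0, 0, 0, 0], [-0.006, 0, 0, 0, 0, 0], [-0.006, 0, 0, 0, 0, 0]]])

```text
clock: 3.35
position: [0.4985, 0.085, 0.0619]
ee_rot: [0.351, -3.122, -0.0]
force: [-2.3, -0.4, 3.1]
width: 0.006
gripper_force: 1.1
```

```bash
python3 -c "
from h import *
to([-.1145,.03,.061])"
```

```text
t 3.35 TCP mach mm [-135.6   30.5   61.9] rot err tool [ 0. -0. -0.] F mach [-2.3  0.1  3.1] w 0.006
delta tool mm [-21.1  -0.5   0.9]
```

Contact is made at about 2 N, so I'll carry on gently until the tray is home.

Call:
arm_command(targets=[[[-0.005, 0, 0, 0, 0, 0], [-0.005, 0, 0, 0, 0, 0], [-0.005, 0, 0, 0, 0, 0], [-0.003, 0, 0, 0, 0, 0], [-0.001, 0, 0, 0, 0, 0], [-0.001, 0, 0, 0, 0, 0], [0, 0, 0, 0, 0, 0]]])

```text
clock: 4.22
position: [0.5178, 0.0894, 0.0617]
ee_rot: [-0.351, 3.122, 0.0]
force: [-2.3, 0.7, -0.4]
width: 0.004
gripper_force: 0.6
```

```bash
python3 -c "
from h import *
to([-.1145,.03,.061])"
```

```text
t 4.22 TCP mach mm [-115.9   30.5   61.7] rot err tool [ 0.  0. -0.] F mach [-2.1  1.2 -0.4] w 0.004
delta tool mm [-1.4 -0.5  0.7]
```

Still only sliding friction, so I'll press on until the force rises at the stop.

Call:
arm_command(targets=[[[-0.001, 0, 0, 0, 0, 0], [-0.001, 0, 0, 0, 0, 0], [-0.001, 0, 0, 0, 0, 0], [-0.001, 0, 0, 0, 0, 0], [0, 0, 0, 0, 0, 0], [0, 0, 0, 0, 0, 0]]])

```text
clock: 4.97
position: [0.519, 0.0896, 0.0614]
ee_rot: [0.351, -3.117, 0.0]
force: [-10.0, -1.2, 7.4]
width: 0.005
gripper_force: 5.3
```

```bash
python3 -c "
from h import *
to([-.1145,.03,.061])"
```

```text
t 4.97 TCP mach mm [-114.6   30.4   61.4] rot err tool [ 0.    -0.005 -0.   ] F mach [-10.    1.    7.4] w 0.005
delta tool mm [-0.1 -0.4  0.4]
```

Call:
arm_command(targets=[[[0.025, 0, 0, 0, 0, 0], [0.025, 0, 0, 0, 0, 0], [0, 0, -0.055, 0, 0, 0], [0, 0, -0.055, 0, 0, 0], [0, 0, -0.055, 0, 0, 0], [0, 0, -0.055, 0, 0, 0], [0, 0, -0.05, 0, 0, 0]]])

```text
clock: 5.85
position: [0.4734, 0.0791, 0.3344]
ee_rot: [-0.351, 3.119, 0.001]
force: [1.3, 0.5, -1.3]
width: 0.006
gripper_force: 0.0
```

Call:
arm_command(targets=[[[-0.05, 0, 0, 0, 0, 0], [-0.05, 0, 0, 0, 0, 0], [-0.05, 0, 0, 0, 0, 0], [-0.045, 0, 0, 0, 0, 0], [0, 0, 0.03, 0, 0, 0], [0, 0, 0.03, 0, 0, 0], [0, 0, 0, 0, 0, 0]]])

```text
clock: 6.72
position: [0.6621, 0.1223, 0.2695]
ee_rot: [0.351, -3.118, 0.001]
force: [0.6, 0.5, 0.1]
width: 0.007
gripper_force: 0.0
```

Run:
```python
from h import *
to([.027,.03,.241])
im=arm.get_image('side'); cv2.imwrite('pics/side1.png',cv2.resize(im['pixels'][90:290,220:460,::-1],None,fx=2.5,fy=2.5))
im=arm.get_image('top'); W=cloud(im); q=(W-O)@M
h=cv2.cvtColor(im['pixels'],cv2.COLOR_RGB2HSV); y=(h[...,0]>22)&(h[...,0]<34)&(h[...,1]>150)&(abs(q[...,1]-.03)<.08)&(q[...,0]<-.09)&(q[...,0]>-.16)&(q[...,2]>.05)
print('tray',y.sum(),np.median(q[y],0) if y.any() else '')
th=np.linspace(.95,-.03,18); P=np.c_[75-100*np.cos(th)+3*np.sin(th)+9.5,140+100*np.sin(th)+3*np.cos(th)+19]; print(P.round(1).tolist()); print(np.diff(P,axis=0).round(1).tolist())
```

```text
t 6.72 TCP mach mm [ 32.2  30.5 269.5] rot err tool [-0.    -0.004 -0.   ] F mach [0.7 0.4 0.1] w 0.007
delta tool mm [ 5.1 -0.5 28.5]
tray 34 [-0.10196712 -0.03484996  0.06792854]
[[28.8, 242.1], [24.1, 238.7], [19.6, 235.1], [15.3, 231.3], [11.3, 227.2], [7.5, 222.8], [3.9, 218.3], [0.6, 213.5], [-2.4, 208.6], [-5.1, 203.5], [-7.5, 198.3], [-9.6, 192.9], [-11.4, 187.4], [-12.9, 181.9], [-14.1, 176.2], [-14.9, 170.5], [-15.4, 164.8], [-15.5, 159.0]]
[[-4.7, -3.3], [-4.5, -3.6], [-4.3, -3.9], [-4.0, -4.1], [-3.8, -4.3], [-3.5, -4.5], [-3.3, -4.7], [-3.0, -4.9], [-2.7, -5.1], [-2.4, -5.2], [-2.1, -5.4], [-1.8, -5.5], [-1.5, -5.6], [-1.2, -5.6], [-0.8, -5.7], [-0.5, -5.7], [-0.2, -5.8]]
```

View pics/side1.png

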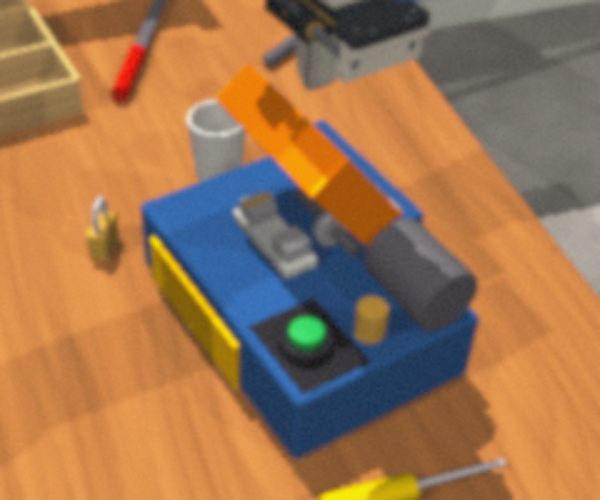

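The tray plate is flush with the machine's front (crop 160–240, 240–380), and the fingers are above and behind the raised guard. Next I'll push it down along its arc.

Call:
arm_command(targets=[[[0.0035, 0, 0.015, 0, 0, 0], [0, 0, 0.012, 0, 0, 0], [0.0047, 0, 0.0033, 0, 0, 0], [0.0045, 0, 0.0036, 0, 0, 0], [0.0043, 0, 0.0039, 0, 0, 0], [0.004, 0, 0.0041, 0, 0, 0], [0.0038, 0, 0.0043, 0, 0, 0]]])

```text
clock: 7.7
position: [0.6386, 0.1169, 0.2254]
ee_rot: [-0.351, 3.122, 0.0]
force: [0.2, 1.3, -0.2]
width: 0.004
gripper_force: 0.5
```

```bash
python3 -c "
from h import *
to([.0075,.03,.2228])"
```

```text
t 7.7 TCP mach mm [  8.1  30.5 225.4] rot err tool [ 0.  0. -0.] F mach [ 0.5  1.2 -0.2] w 0.004
delta tool mm [ 0.6 -0.5  2.6]
```

Call:
arm_command(targets=[[[0.004, 0, 0.006, 0, 0, 0], [0.0033, 0, 0.005, 0, 0, 0], [0.003, 0, 0.005, 0, 0, 0], [0.0027, 0, 0.0051, 0, 0, 0], [0.0024, 0, 0.0052, 0, 0, 0]]])

```text
clock: 8.32
position: [0.6236, 0.1135, 0.1989]
ee_rot: [0.351, -3.122, 0.0]
force: [-0.7, -1.0, 1.0]
width: 0.005
gripper_force: 0.5
```

Run:
```python
from h import *
to([-.0075,.03,.1983])
im=arm.get_image('side'); cv2.imwrite('pics/side2.png',cv2.resize(im['pixels'][90:290,220:460,::-1],None,fx=2.5,fy=2.5))
```

```text
t 8.32 TCP mach mm [ -7.3  30.5 198.9] rot err tool [-0. -0. -0.] F mach [-0.9 -0.9  1. ] w 0.005
delta tool mm [ 0.2 -0.5  0.6]
```

View pics/side2.png

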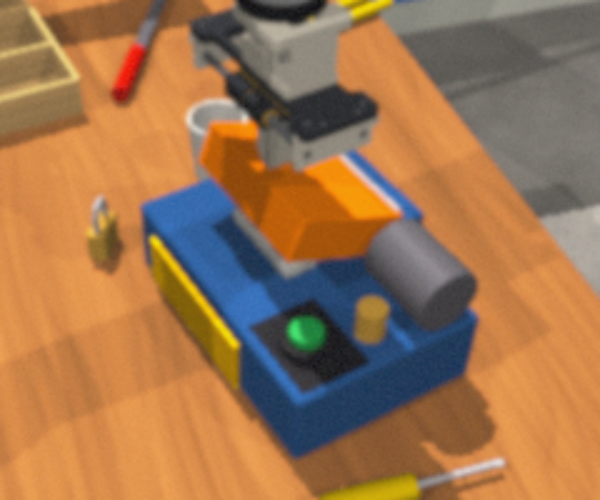

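The guard follows the fingers down: it is now at about 0.4 rad, with its free edge around crop (240,190). I'll continue along the arc to shut, with slight overtravel.

Call:
arm_command(targets=[[[0.002, 0, 0.006, 0, 0, 0], [0.0018, 0, 0.0055, 0, 0, 0], [0.0015, 0, 0.0056, 0, 0, 0], [0.0012, 0, 0.0056, 0, 0, 0], [0.001, 0, 0.0057, 0, 0, 0], [0.0005, 0, 0.005, 0, 0, 0], [0, 0, 0.003, 0, 0, 0], [0, 0, 0.002, 0, 0, 0], [0, 0, 0, 0, 0, 0]]])

```text
clock: 9.5
position: [0.6159, 0.1117, 0.1622]
ee_rot: [-0.351, 3.122, 0.001]
force: [-4.3, -1.1, 14.1]
width: 0.004
gripper_force: 6.9
```

```bash
python3 -c "
from h import *
to([-.0155,.03,.160])"
```

```text
t 9.5 TCP mach mm [-15.2  30.5 162.2] rot err tool [ 0.  0. -0.] F mach [-4.4 -0.1 14.1] w 0.004
delta tool mm [ 0.3 -0.5  2.2]
```

Call:
arm_command(targets=[[[0, 0, 0.001, 0, 0, 0], [0, 0, 0, 0, 0, 0], [0, 0, -0.03, 0, 0, 0], [0, 0, -0.04, 0, 0, 0], [0.0145, -0.043, 0, 0, 0, 0], [0.0145, -0.043, 0, 0, 0, 0], [0.014, -0.0425, 0, 0, 0, 0], [0, 0, 0, 0, 0, 0]]])

```text
clock: 10.5
position: [0.6019, -0.0283, 0.2301]
ee_rot: [0.341, -3.123, 0.003]
force: [0.1, 0.3, -0.2]
width: 0.005
gripper_force: 0.0
```

Run:
```python
from h import *
to([-.058,-.098,.126])
im=arm.get_image('side'); cv2.imwrite('pics/side3.png',cv2.resize(im['pixels'][90:290,220:460,::-1],None,fx=2.5,fy=2.5))
im=arm.get_image('top'); q=(cloud(im)-O)@M; h=cv2.cvtColor(im['pixels'],cv2.COLOR_RGB2HSV)
o=(h[...,0]>5)&(h[...,0]<18)&(h[...,1]>200)&(q[...,2]>.13)&(q[...,2]<.2)&(abs(q[...,1]-.05)<.05)&(abs(q[...,0])<.1)
p=q[o]; print('guard',o.sum(),np.polyfit(p[:,0],p[:,2],1),np.median(p,0))
```

```text
t 10.5 TCP mach mm [ -60.  -102.9  230.1] rot err tool [-0.002 -0.001 -0.007] F mach [ 0.2  0.3 -0.2] w 0.005
delta tool mm [ -2.    5.1 104.1]
guard 27 [0.00810206 0.14257528] [0.0704502  0.03215399 0.14289836]
```

View pics/side3.png

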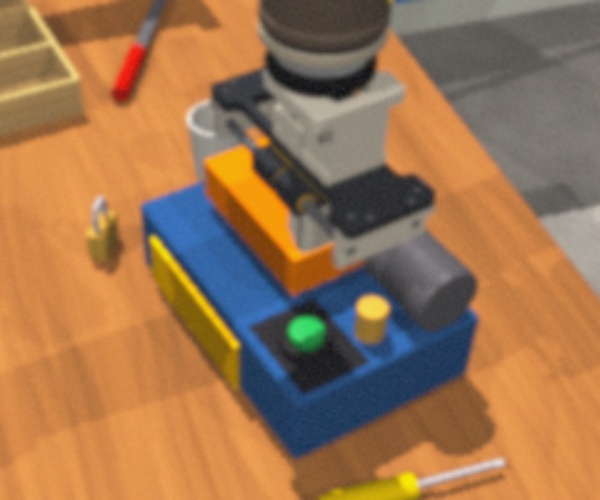

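The guard looks level and the fingers are above the button, at about crop (306,333). I'll come down to just above it.

Call:
arm_command(targets=[[[0, 0, 0.04, 0, 0, 0], [0, 0, 0.03, 0, 0, 0], [0, 0, 0.025, 0, 0, 0], [0, 0, 0, 0, 0, 0]]])

```text
clock: 11.1
position: [0.6014, -0.0213, 0.1329]
ee_rot: [0.354, -3.117, -0.002]
force: [0.0, -0.2, 0.0]
width: 0.007
gripper_force: 0.0
```

Run:
```python
from h import *
to([-.058,-.098,.126])
im=arm.get_image('side'); q=(cloud(im)-O)@M; h=cv2.cvtColor(im['pixels'],cv2.COLOR_RGB2HSV)
o=(h[...,0]>5)&(h[...,0]<18)&(h[...,1]>200)&(q[...,2]>.136)&(q[...,2]<.2)&(abs(q[...,1]-.05)<.08)&(abs(q[...,0])<.1)
p=q[o]; print('guard',o.sum(),np.polyfit(p[:,0],p[:,2],1),np.percentile(p,[2,50,98],axis=0))
```

```text
t 11.1 TCP mach mm [-59.  -96.  132.9] rot err tool [ 0.001 -0.004  0.002] F mach [-0.  -0.3  0. ] w 0.007
delta tool mm [-1.  -2.   6.9]
guard 11 [0.06232884 0.14204943] [[-0.04064598  0.08397931  0.13614988]
 [-0.03989862  0.09531262  0.14152972]
 [ 0.01009441  0.1082117   0.14357349]]
```

Call:
arm_command(targets=[[[0, 0, 0.005, 0, 0, 0], [0, 0, 0.003, 0, 0, 0], [0, 0, 0.003, 0, 0, 0], [0, 0, 0.002, 0, 0, 0], [0, 0, 0, 0, 0, 0], [0, 0, 0, 0, 0, 0]]])

```text
clock: 11.9
position: [0.6031, -0.023, 0.1222]
ee_rot: [-0.351, 3.121, 0.0]
force: [0.4, 1.9, 2.9]
width: 0.007
gripper_force: 1.9
```

```bash
python3 -c "
from h import *
to([-.058,-.098,.119])"
```

```text
t 11.9 TCP mach mm [-57.7 -98.  122.2] rot err tool [ 0.     0.001 -0.   ] F mach [0.8 1.8 2.9] w 0.007
delta tool mm [ 0.3 -0.   3.2]
```

Call:
arm_command(targets=[[[0, 0, 0.002, 0, 0, 0], [0, 0, 0.002, 0, 0, 0], [0, 0, 0.001, 0, 0, 0], [0, 0, 0.001, 0, 0, 0], [0, 0, 0, 0, 0, 0], [0, 0, 0, 0, 0, 0]]])

```text
clock: 12.65
position: [0.6033, -0.023, 0.1196]
ee_rot: [-0.351, 3.119, 0.002]
force: [-12.2, 2.1, 41.4]
width: 0.002
gripper_force: 20.8
```

```bash
python3 -c "
from h import *
to([-.058,-.098,.119])"
```

```text
t 12.65 TCP mach mm [-57.5 -98.1 119.6] rot err tool [ 0.001  0.003 -0.   ] F mach [-11.4   4.8  41.4] w 0.002
delta tool mm [0.5 0.1 0.6]
```

The force has risen sharply, so the button is bottomed out. Lifting clear.

Call:
arm_command(targets=[[[0, 0, -0.015, 0, 0, 0], [0, 0, -0.04, 0, 0, 0], [0, 0, -0.05, 0, 0, 0], [0, 0, -0.05, 0, 0, 0], [0.05, 0, 0, 0, 0, 0], [0.05, 0, 0, 0, 0, 0], [0.05, 0, 0, 0, 0, 0], [0, 0, 0, 0, 0, 0], [0, 0, 0, 0, 0, 0]]])

```text
clock: 13.78
position: [0.4567, -0.0564, 0.2709]
ee_rot: [-0.351, 3.122, 0.0]
force: [0.2, -0.5, 0.3]
width: 0.005
gripper_force: 0.0
```

Run:
```python
from h import *
rep()
im=arm.get_image('top'); W=cloud(im); q=(W-O)@M; h=cv2.cvtColor(im['pixels'],cv2.COLOR_RGB2HSV); H,S=h[...,0],h[...,1]
g=(H>45)&(H<80)&(S>120)&(q[...,2]>.08)&(abs(q[...,1]+.098)<.03); print('button',np.nanmedian(q[g],0) if g.any() else None)
o=(H>5)&(H<18)&(S>200)&(q[...,2]>.13)&(q[...,2]<.2)&(abs(q[...,1]-.03)<.08)&(abs(q[...,0])<.1)
p=q[o]; print('guard',o.sum(),np.polyfit(p[:,0],p[:,2],1),np.percentile(p,[2,50,98],axis=0).round(3).tolist())
y=(H>22)&(H<34)&(S>150)&(abs(q[...,1]-.03)<.09)&(q[...,0]<-.09)&(q[...,0]>-.16)&(q[...,2]>.05); print('tray',y.sum(),np.median(q[y],0) if y.any() else '')
cv2.imwrite('pics/top4.png',im['pixels'][...,::-1])
```

```text
t 13.78 TCP mach mm [-207.8  -98.   270.9] rot err tool [ 0.  0. -0.] F mach [ 0.1 -0.5  0.3] w 0.005
button [-0.05714945 -0.09773576  0.10679326]
guard 77 [-0.00458142  0.14293484] [[-0.042, -0.05, 0.139], [0.07, 0.0, 0.143], [0.073, 0.098, 0.146]]
tray 136 [-0.1022989   0.04842288  0.06792614]
```

View pics/top4.png

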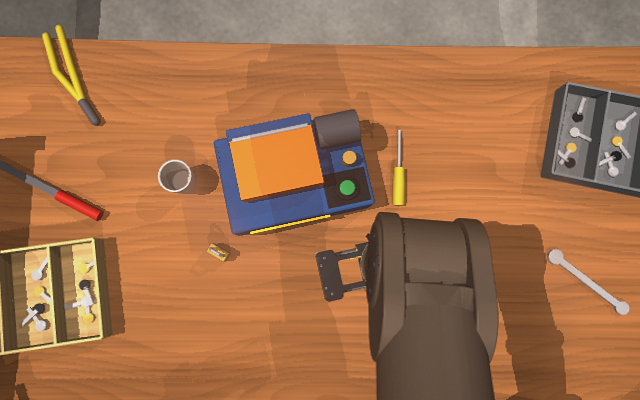

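The picture shows the guard level at (277,162), the tray flush along (290,224) and the button out at (347,187). The padlock, cup, screwdriver and cylinder have not moved, and the arm is clear. Handing in.

```bash
python3 -c "
from cell import arm
print(arm.sign_off())"
```

```text
the job is handed in; nothing more can be done
None
```

I pushed the tray home, shut the guard, then pressed and released the start button; the final picture shows the button out, the bystanders unmoved and the arm clear, and the job was handed in after about 14 s, with no verdict returned.

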